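# Change the cell sorter over to the empty tray

### The arm

A 7-joint arm with a two-finger parallel gripper is mounted at the origin on the work surface. World frame = base frame: x ahead of the robot, y to its left, z up, the work surface at z = 0. Lengths are in m, angles in rad, forces in N, time in s.
With the tool pointing down it reaches from about 0.425 to 0.875 m from the base axis. Payload 4.7 kg.
Tool frame: the origin (TCP) lies at the very end of the fingers, on their centre line; the grasp point (between the pads) lies 19 mm behind it (manip.grasp_offset is the distance from the TCP to the grasp point, in m); z points along the fingers, x is the direction in which the jaws open and shut, and the axes are right-handed (so a half turn about z gives the same grasp; the last joint's range is limited). The gripper opens to 85 mm and grips with 20 to 120 N. Pads are 22 mm wide; open, the fingers measure 114 mm over their backs; the gripper's body (76 mm by 85 mm) begins 54 mm behind the grasp point. The pads swing forward as they close: fully open they stand 13 mm farther back than shut.
Start: joints at [-1.241, 0.321, -0.07, 1.45, 0.023, 1.371, -0.057], TCP at [0.202, 0.618, 0.231] pointing down, gripper open.
Joint ranges: [-2.86, 2.86], [-0.3, 2.09], [-1.38, 1.24], [0.06, 2.45], [-1.56, 4.7], [0.09, 2.05], [-2.69, 2.69]. Speed limits (rad/s): [2.57, 2.57, 3.14, 3.14, 3.14, 3.14, 3.14].

### API

Orientations are given as a 3x3 rotation matrix whose columns are the frame's x, y, z axes.
In Python, from plant import manip gives the robot as it stands.
- The arm moves only by the tool servo_tool, never from a script. Its argument "deltas" is a list of rows, each a list of 7 numbers: the opening, from 0 (shut) to 1 (fully open), then the shift along the tool's x, y, z in mm, then the turn, a rotation vector about the tool's x, y, z in degrees. In form: [[hand, x, y, z, wx, wy, wz], ...]. A call has 1 to 12 rows; each row is the pose to reach, as a shift and turn from the pose measured when the call began, along the tool's axes at that moment; what a row does not reach only later rows make up. A row lasts 1/12 s, in which the tool goes at most 41.7 mm and 7.16 degrees, less where a joint would pass 70% of its speed; a pose out of reach is approached as far as the arm can. A call with a gripper value outside its range is refused whole. The fingers move at their own pace and stop on an object; the grip force is fixed at half the most. Time passes only in rows, so rows that repeat a pose let the fingers close. It gives the time, the measured TCP pose, the force and the opening at its end, in the units of the state.
- manip.state(): the state, without advancing time (a new reading comes with each control period).
- manip.camera(name): name is "scene" or "top"; returns the picture (480x640x3 uint8, red, green, blue); there is no depth.
- manip.camera_params(name): a dict with "fx", "fy", "cx", "cy" (pixels), "dist" ([k1, k2, p1, p2, k3] as OpenCV has them; the pictures are not rectified), "cam_to_world" (4x4, takes a point from camera to world coordinates). Camera axes: x right, y up, looking along -z (the intrinsics and any distortion apply to the point x, -y, -z); pixel columns grow to the right and rows downward; lengths in m; the calibration is good to about 2 mm. A picture is of the moment at which its call begins. camera_params takes no time and is no camera call.
- manip.close_job(): hands the job in, once; it reports no verdict.
Trained networks look in the newest picture that a camera, given by its name, has taken for a name from the list of things; names that differ only in an ending like _2 or _b are one class to them, and where a whole thing is asked for, a point or a joint stands for the part that bears it (a point fixed in the world has none). Each returns a list of dicts, best first, with "conf" (0 to 1); they miss things now and then, are a little off and sometimes report something else, mostly with a low value. They report only what shows in the picture. A call takes as long as a camera call. They do not tell look-alikes from the thing itself.
- manip.regions_of(camera, thing): "mask" (480x640 bool, what is visible of it) and "point" ([column, row] in pixels, amid what is visible of it).
The state is a dict: "time_s": time; "joints": joint angles; "qvel": joint speeds; "joint_torque": joint torques, N m; "tool_pos": TCP position; "orientation": TCP orientation; "ft_force": force on the tool from outside, world axes, zero at the start; "torque": the same for the moment, N m; "width": finger opening in m.
Only numpy, scipy, OpenCV 4.12 (cv2) and the standard library are available. Lean on these libraries where they do the work, as an engineer would, in place of code of your own. Each camera call takes 0.05 s, during which the arm holds its last target.

### The job

The tray under the left-hand outlet of the cell sorter is full and the blue cells are backed up on to the gate and into the magazine above it. Push the empty black tray fully home into its bay under the right-hand outlet, up against the back stop, and then press down the raised right-hand yellow pad of the seesaw gate until it rocks fully over and stays there, so that all four waiting cells roll down the right-hand chute into that tray. Only push and press with the fingertips: do not touch the cells or lift the tray, leave the cells in the left-hand chute where they are and do not disturb the other things on the bench.

Things in the scene. Friction and masses are not known exactly. Their poses are not given: they have to be found in the camera images.
- sorter: fixed aluminium gravity cell sorter, 550 mm wide (y). Origin on the table under the gate pivot; x away from the robot, y to the left as the robot sees it. Clear front plate: front face x = -41 mm, |y| < 80, top z = 118. Magazine over the gate: |y| < 21, top z = 222. Chutes to left and right end at lips |y| = 117, z = 54, their sides below z = 95. The left bay holds a tray heaped with cells, fixed
- gate (a joint): the white seesaw gate, pivot along the sorter's x, 84 mm above the table: 0 = left end down (as at the start), 0.80 = right end down on its stop, feeding the right chute. Over-centre (brass weight on a mast behind): past the middle, 0.40, it falls to that side and stays. Pressing the raised pad takes only 1 or 2 N
- pad_right (a point): centre of the top face of the right-hand yellow finger pad on the gate's rocker bar, in front of the clear plate: pad 34 mm (x) by 36 mm (y). In the sorter's frame at x = -66, y = -87, z = 149 mm when raised (gate at 0), x = -66, y = -107, z = 67 when fully down. Nothing stands above it; the magazine is over 40 mm to its left
- pad_left (a point): the same point of the left-hand pad (down at the start, raised when the gate is over)
- tray: the empty open black plastic tray, 100 mm (x) by 144 mm (y) by 42 mm high, walls 3 mm, about 250 g. Origin at the centre of its underside; its front wall (paper label, towards the robot) at x = -50 mm. It stands on the table 120 to 158 mm short of its home, within 5 mm of being in line, up to 4 degrees askew
- bay_right (a point): point on the table where the tray's origin is when the tray is fully home: sorter x = 0, y = -191 mm, axes as the sorter's. Two guide rails (12 mm high, 3 mm play each side, flared mouths starting 65 mm in front of this point) lead the tray in along the sorter's +x to a 20 mm high back stop
- cell1: centre of one of the four waiting cells (on the gate): a blue cylinder 32 mm in diameter, 70 mm long, 140 g, lying with its axis along the sorter's x, free to roll (its orientation turns as it rolls)
- cell2: centre of one of the four waiting cells (lowest in the magazine): a blue cylinder 32 mm in diameter, 70 mm long, 140 g, lying with its axis along the sorter's x, free to roll (its orientation turns as it rolls)
- cell3: centre of one of the four waiting cells (second in the magazine): a blue cylinder 32 mm in diameter, 70 mm long, 140 g, lying with its axis along the sorter's x, free to roll (its orientation turns as it rolls)
- cell4: centre of one of the four waiting cells (top one in the magazine): a blue cylinder 32 mm in diameter, 70 mm long, 140 g, lying with its axis along the sorter's x, free to roll (its orientation turns as it rolls)
- held1: centre of the lowest of the three blue cells that stand in the left-hand chute; they stay there
- held2: centre of the middle one of these three cells
- held3: centre of the uppermost of these three cells, next to the gate
- third_hand: bystander: third-hand stand with magnifier, black iron base 75 x 110 mm, 200 mm high; origin under its base
- spool: bystander: red solder spool, 62 mm in diameter, 50 mm high, standing in front of the sorter, left of the middle; origin under it
- spare_cell: bystander: green cell standing on end in front of the sorter, 32 mm in diameter, 70 mm high; origin under it
- cutters: bystander: side cutters with orange handles, 165 mm long, 12 mm high, lying in front of the full tray; origin near the joint
- multimeter: bystander: yellow multimeter, 80 x 165 x 45 mm, lying behind the sorter; origin under it
- iron_stand: bystander: soldering iron in its stand, base 100 x 160 mm, 160 mm high, at the right-hand side; origin under the base
Mind the look-alikes: they are no part of the job. What is shaped like the held1 but brown is not meant.

How it is judged:
On the way:
1. the tray is fully home in its bay, the gate not yet rocked (x of tray in the frame of sorter between -0.006 and 0.006 m and y of tray in the frame of sorter between -0.1995 and -0.1835 m and angle between tray's own z axis and vertical below 0.06 rad and value of joint gate below 0.15 rad), for 0.2 s.
At the end, for the whole second after the job is handed in: all four waiting cells lie at rest inside the tray; the tray is upright and home in the right-hand bay (within 6 mm of the stop); the gate stays rocked over to the right (joint above 0.72); the three cells in the left-hand chute are still there (x of cell1 in the frame of tray between -0.05 and 0.05 m and y of cell1 in the frame of tray between -0.068 and 0.066 m and z of each of cell1, cell2, cell3, cell4 in the frame of tray below 0.07 m and linear speed of each of cell1, cell2, cell3, cell4 below 0.03 m/s and x of cell2 in the frame of tray between -0.05 and 0.05 m and y of cell2 in the frame of tray between -0.068 and 0.066 m and x of cell3 in the frame of tray between -0.05 and 0.05 m and y of cell3 in the frame of tray between -0.068 and 0.066 m and x of cell4 in the frame of tray between -0.05 and 0.05 m and y of cell4 in the frame of tray between -0.068 and 0.066 m and x of tray in the frame of sorter between -0.006 and 0.006 m and y of tray in the frame of sorter between -0.1995 and -0.1835 m and angle between tray's own z axis and vertical below 0.06 rad and value of joint gate above 0.72 rad and linear speed of tray below 0.02 m/s and y of held1 in the frame of sorter between 0.024 and 0.125 m and z of each of held1, held2, held3 in the frame of sorter above 0.055 m and y of held2 in the frame of sorter between 0.024 and 0.125 m and y of held3 in the frame of sorter between 0.024 and 0.125 m); the robot touches nothing.
It fails at once if the tray is lifted or tipped (height (world z) of tray above 0.012 m or angle between tray's own z axis and vertical above 0.2 rad).
It fails at once if a cell is touched by the robot (contact force between any of the fingers, the arm and cell1 above 1 N or contact force between any of the fingers, the arm and cell2 above 1 N or contact force between any of the fingers, the arm and cell3 above 1 N or contact force between any of the fingers, the arm and cell4 above 1 N or contact force between any of the fingers, the arm and held1 above 1 N or contact force between any of the fingers, the arm and held2 above 1 N or contact force between any of the fingers, the arm and held3 above 1 N).
It fails at once if a cell is lifted (height (world z) of any of cell1, cell2, cell3, cell4 above 0.225 m or height (world z) of any of held1, held2, held3 above 0.1 m).
It fails at once if a bystander is moved or knocked over (distance of any of third_hand, spool, spare_cell, cutters, multimeter, iron_stand from where it was at the start of the episode above 0.02 m or angle between any of third_hand, spool, spare_cell, cutters, multimeter, iron_stand's own z axis and vertical above 0.3 rad).
It also fails if it takes over 50 s, if anything falls off the work surface, if the arm or the gripper's body presses on something with over 40 N, if the wrist force passes 120 N, or if a joint passes its speed limit or range.

## Working session

There is one attempt and no reset: what is moved stays moved. The work goes in short steps, Python scripts to look and compute and a tool call to move; the robot and the scene stay as the last step left them, time stands still between calls to the robot, and variables do not carry over. Pictures are saved under pics/ and viewed, and the job is handed in when it is done.

Besides the shell and the picture viewer there is one more tool, called after "Call:" as a command line: name --pt "numbers of a row" for each row, then --argument value for the rest. servo_tool: Moves the arm, as the interface text tells. Its arguments: {"type":"object","properties":{"deltas":{"type":"array","items":{"type":"array","items":{"type":"number"}}}},"required":["deltas"]}

```bash
mkdir -p pics; ls
python3 - <<'E'
from plant import manip
import cv2,numpy as np
for c in("scene","top"):
    im=manip.camera(c); cv2.imwrite(f"pics/{c}0.png",im[:,:,::-1]); p=manip.camera_params(c)
    print(c,{k:np.round(v,3).tolist() for k,v in p.items()})
s=manip.state();print({k:np.round(v,3).tolist() for k,v in s.items()})
E
```

```text
pics
scene {'fx': 516.256, 'fy': 516.256, 'cx': 318.016, 'cy': 242.559, 'dist': [-0.097, 0.0, 0.0, 0.0, 0.0], 'cam_to_world': [[-0.65, -0.62, 0.439, 1.204], [0.76, -0.53, 0.376, 0.514], [-0.0, 0.578, 0.816, 1.261], [0.0, 0.0, 0.0, 1.0]]}
top {'fx': 481.821, 'fy': 481.821, 'cx': 318.943, 'cy': 237.997, 'dist': [0.008, 0.0, 0.0, 0.0, 0.0], 'cam_to_world': [[-0.03, 0.993, -0.115, 0.464], [-1.0, -0.031, -0.005, -0.009], [-0.009, 0.114, 0.993, 1.52], [0.0, 0.0, 0.0, 1.0]]}
{'time_s': 0.1, 'joints': [-1.241, 0.322, -0.07, 1.452, 0.023, 1.371, -0.057], 'qvel': [-0.001, -0.001, 0.001, -0.003, -0.001, 0.001, 0.001], 'joint_torque': [-0.0, -49.488, -0.384, -31.521, 0.013, 0.007, 0.0], 'tool_pos': [0.202, 0.617, 0.23], 'orientation': [[0.311, 0.951, -0.0], [0.951, -0.311, -0.002], [-0.002, 0.0, -1.0]], 'ft_force': [-0.628, 0.883, -0.528], 'torque': [-0.006, 0.01, 0.007], 'width': 0.086}
```

View pics/scene0.png

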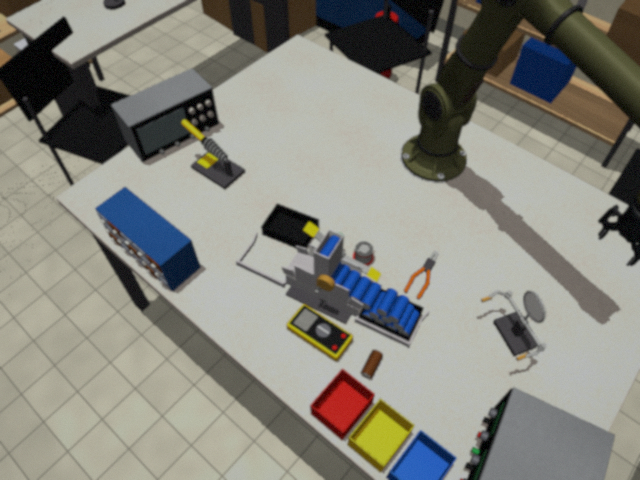

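View pics/top0.png

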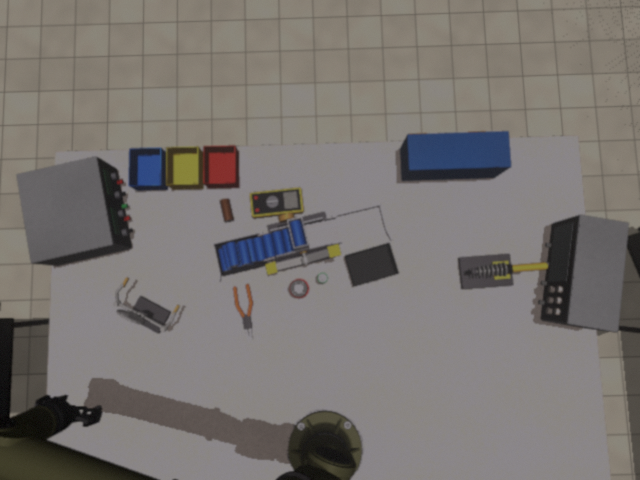

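```bash
cat > h.py <<'E'
from plant import manip
import cv2,numpy as np
def P(c):
    p=manip.camera_params(c);K=np.array([[p['fx'],0,p['cx']],[0,p['fy'],p['cy']],[0,0,1]])
    return K,np.array(p['dist'],float),np.array(p['cam_to_world'])
def proj(c,X):
    K,d,T=P(c);X=np.atleast_2d(X);Q=(X-T[:3,3])@T[:3,:3];Q=Q*[1,-1,-1]
    return cv2.projectPoints(Q,np.zeros(3),np.zeros(3),K,d)[0].reshape(-1,2)
def unproj(c,uv,z):
    K,d,T=P(c);uv=np.atleast_2d(np.array(uv,float));n=cv2.undistortPoints(uv[:,None],K,d).reshape(-1,2)
    r=np.c_[n[:,0],-n[:,1],-np.ones(len(n))]@T[:3,:3].T;o=T[:3,3]
    return o+r*((z-o[2])/r[:,2])[:,None]
def s2w(S,X):
    x,y,a=S;X=np.atleast_2d(X).astype(float);R=np.array([[np.cos(a),-np.sin(a),0],[np.sin(a),np.cos(a),0],[0,0,1]])
    return X@R.T+[x,y,0]
E
python3 - <<'E'
from h import *
for c,b in(("scene",(220,190,220,170)),("top",(200,180,220,130))):
    im=cv2.imread(f"pics/{c}0.png");x,y,w,h=b
    cv2.imwrite(f"pics/{c}0z.png",cv2.resize(im[y:y+h,x:x+w],None,fx=3.5,fy=3.5,interpolation=cv2.INTER_CUBIC))
for c in("top","scene"):
  manip.camera(c)
  for t in("tray","pad_right","cell1","spare_cell","spool","sorter"):
    for r in manip.regions_of(c,t)[:3]: print(c,t,round(r['conf'],2),np.round(r['point'],1),r['mask'].sum(), cv2.minAreaRect(np.argwhere(r['mask'])[:,::-1].astype(np.float32)))
E
```

```text
top tray 0.9 [370.5 264.4] 1556 ((370.9245300292969, 264.23583984375), (33.92805480957031, 47.52674865722656), 74.05460357666016)
top tray 0.62 [295.9 258.1] 795 ((295.9502868652344, 237.9982147216797), (55.28274917602539, 76.91786193847656), 73.55961608886719)
top pad_right 0.79 [295.5 257.6] 795 ((296.76483154296875, 237.75830078125), (54.85725784301758, 76.7777099609375), 74.1808090209961)
top cell1 0.52 [295.  232.5] 302 ((296.4117736816406, 232.3529510498047), (26.465518951416016, 11.714245796203613), 77.47119140625)
top spare_cell 0.54 [288.5 252.5] 4735 ((298.4761657714844, 237.55276489257812), (55.58498001098633, 177.23733520507812), 74.5213623046875)
top spool 0.74 [285.1 241. ] 249 ((286.1835021972656, 239.9449462890625), (25.2866153717041, 10.919219970703125), 73.3007583618164)
top spool 0.58 [297.9 287.4] 282 ((298.0000305175781, 289.0000305175781), (16.970561981201172, 18.384777069091797), 45.0)
top sorter 0.65 [283.  255.5] 4518 ((298.5881652832031, 237.94444274902344), (54.35736083984375, 177.52345275878906), 74.8989028930664)
scene tray 0.75 [287.5 227.4] 1536 ((289.9
[... 192 characters left out ...]
81.30184936523438), 30.379125595092773)
scene tray 0.35 [363.6 255.4] 419 ((362.8500061035156, 251.95001220703125), (22.45216941833496, 21.503488540649414), 18.43494987487793)
scene pad_right 0.86 [329.1 273.9] 805 ((342.156494140625, 252.30845642089844), (71.73326873779297, 66.44432067871094), 79.04593658447266)
scene cell1 0.61 [326.7 246.5] 185 ((330.35882568359375, 245.36471557617188), (9.126883506774902, 21.858501434326172), 32.47119140625)
scene spool 0.85 [364.5 254.2] 356 ((363.25, 252.25), (20.23857307434082, 21.187259674072266), 18.434947967529297)
scene sorter 0.3 [519.7 321.6] 2131 ((520.9000244140625, 318.8000183105469), (73.79023742675781, 53.66563034057617), 63.43495178222656)
```

View pics/scene0z.png

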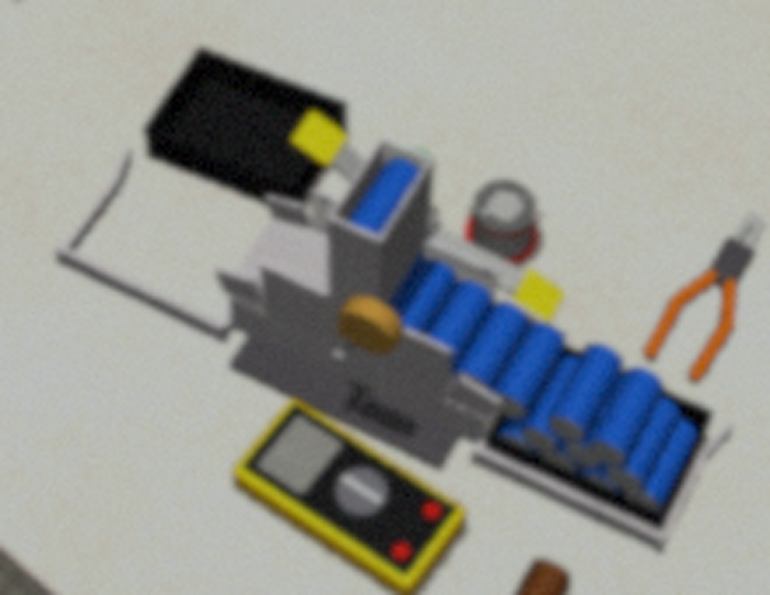

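View pics/top0z.png

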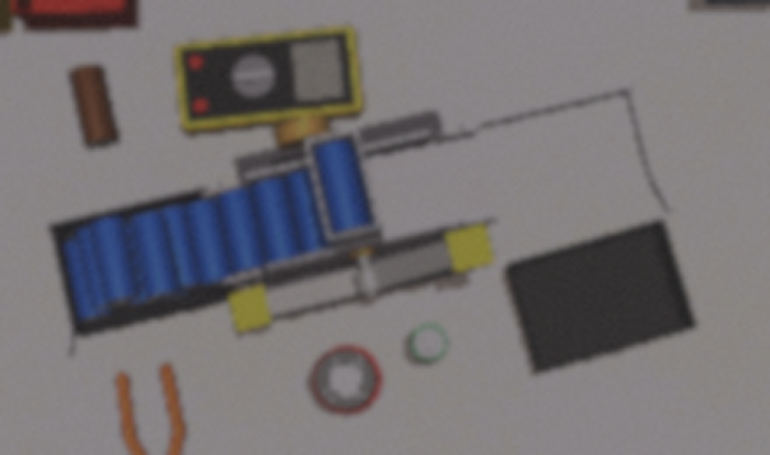

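```bash
cat > fit.py <<'E'
from h import *
from scipy.optimize import least_squares
def yellow(im,box,lo=90):
    x,y,w,h=box;c=im[y:y+h,x:x+w].astype(int);m=(np.minimum(c[...,1],c[...,2])-c[...,0]>45)
    n,l,st,ce=cv2.connectedComponentsWithStats(m.astype(np.uint8))
    return [(st[i,4],np.round(ce[i]+[x,y],1)) for i in range(1,n) if st[i,4]>15]
if __name__=="__main__":
    a=cv2.imread("pics/scene0.png");b=cv2.imread("pics/top0.png")
    ys=yellow(a,(290,210,100,80));yt=yellow(b,(255,230,95,55));print(ys,yt)
    # tray corners in top
    PR=[-.066,-.087,.149];PL=[-.066,.107,.067]
    obs=[("scene",PR,min(ys,key=lambda t:t[1][0])[1]),("scene",PL,max(ys,key=lambda t:t[1][0])[1]),("top",PR,max(yt,key=lambda t:t[1][0])[1]),("top",PL,min(yt,key=lambda t:t[1][0])[1])]
    f=lambda S:np.concatenate([proj(c,s2w(S,X))[0]-uv for c,X,uv in obs])
    r=least_squares(f,[.55,0,.25]);print(r.x,np.round(r.fun,2))
    for c in("scene","top"):
        g=least_squares(lambda S:np.concatenate([proj(cc,s2w(S,X))[0]-uv for cc,X,uv in obs if cc==c]),r.x);print(c,g.x,np.round(g.fun,2))
    np.save("S.npy",r.x)
E
python3 fit.py
```

```text
[(np.int32(185), array([310.5, 228.8])), (np.int32(134), array([373.4, 273.8])), (np.int32(89), array([326.2, 279.2]))] [(np.int32(120), array([333.7, 250.3])), (np.int32(104), array([270.9, 267.7]))]
[0.63091455 0.05595414 0.21090816] [-0.17  0.34 -0.25  0.62  0.22  0.3   0.01  0.65]
scene [0.62928843 0.05570808 0.21549942] [-0.01 -0.01  0.01  0.01]
top [0.63235444 0.05595815 0.20607408] [ 0.13 -0.03 -0.14  0.03]
```

```bash
cat > tray.py <<'E'
from h import *
from scipy.optimize import minimize
def box(T,hx=.05,hy=.072,h=.042): return s2w(T,[[i*hx,j*hy,k*h] for i in(-1,1) for j in(-1,1) for k in(0,1)])
def hull(c,T,sc=8):
    p=proj(c,box(T));return cv2.convexHull(p.astype(np.float32)).reshape(-1,2)
def dark(im,bx,thr):
    x,y,w,h=bx;m=np.zeros(im.shape[:2],np.uint8);g=im.max(2);m[y:y+h,x:x+w]=(g[y:y+h,x:x+w]<thr)
    n,l,st,ce=cv2.connectedComponentsWithStats(m);i=1+np.argmax(st[1:,4]);return (l==i).astype(np.uint8)
def fit(masks,T0):
    sc=6
    big={c:cv2.resize(m*255,None,fx=sc,fy=sc,interpolation=cv2.INTER_LINEAR)>127 for c,m in masks.items()}
    def f(v):
        T=[v[0]/1000,v[1]/1000,v[2]/100];e=0
        for c,m in big.items():
            z=np.zeros(m.shape,np.uint8);cv2.fillConvexPoly(z,np.round(((hull(c,T)+.5)*sc-.5)*16).astype(np.int32),1,shift=4)
            a=z>0;e+=1-(a&m).sum()/(a|m).sum()
        return e
    v0=np.array([T0[0]*1000,T0[1]*1000,T0[2]*100])
    r=minimize(f,v0,method="Nelder-Mead",options=dict(initial_simplex=np.vstack([v0,v0+[15,0,0],v0+[0,15,0],v0+[0,0,8]]),xatol=.1,fatol=1e-4))
    return np.array([r.x[0]/1000,r.x[1]/1000,r.x[2]/100]),r.fun
def rel(S,T):
    d=np.array(T[:2])-S[:2];a=S[2];return np.round([(d[0]*np.cos(a)+d[1]*np.sin(a))*1000,(-d[0]*np.sin(a)+d[1]*np.cos(a))*1000,np.degrees(T[2]-a)],1)
E
python3 - <<'E'
from tray import *
S=np.load("S.npy");b=cv2.imread("pics/top0.png");a=cv2.imread("pics/scene0.png")
mt=dark(b,(335,235,75,60),85);ms=dark(a,(255,195,66,57),75)
print(mt.sum(),ms.sum())
T0=unproj("top",[370.5,264.4],.03)[0];T0[2]=S[2];print(T0)
for ms_ in({"top":mt},{"scene":ms},{"top":mt,"scene":ms}):
    T,e=fit(ms_,T0);print(T,e,rel(S,T))
np.save("T.npy",T)
for c,im,bx in(("scene",a,(220,190,220,170)),("top",b,(200,180,220,130))):
    k=3.5;x,y,w,h=bx;z=cv2.resize(im[y:y+h,x:x+w],None,fx=k,fy=k,interpolation=cv2.INTER_CUBIC)
    q=lambda X:np.round(((proj(c,X)-[x,y]+.5)*k-.5)).astype(np.int32)
    cv2.polylines(z,[np.round(((hull(c,T)-[x,y])*k)).astype(np.int32)],True,(0,255,0),1)
    mm=s2w(S,[[-.041,-.08,.118],[-.041,.08,.118]]);cv2.polylines(z,[q(mm)],False,(0,0,255),1)
    mm=s2w(S,[[-.035,-.021,.222],[.035,-.021,.222],[.035,.021,.222],[-.035,.021,.222]]);cv2.polylines(z,[q(mm)],True,(255,0,255),1)
    hm=s2w(S,[[-.05,-.263,0],[.05,-.263,0],[.05,-.119,0],[-.05,-.119,0]]);cv2.polylines(z,[q(hm)],True,(0,128,255),1)
    for yy,zz,t in((-.087,.149,1),(.107,.067,1)):
        cv2.polylines(z,[q(s2w(S,[[-.066,yy,zz]])) ],True,(0,0,0),4)
    cv2.imwrite(f"pics/{c}0o.png",z)
E
```

```text
1529 1410
[ 0.54879012 -0.15741952  0.21090816]
[ 0.54899285 -0.15817381  0.24657861] 0.03370093721372702 [-124.9 -192.2    2. ]
[ 0.54494413 -0.1603422   0.33198174] 0.2008161207480582 [-129.3 -193.5    6.9]
[ 0.54860651 -0.15822529  0.24924224] 0.23931704954723454 [-125.3 -192.2    2.2]
```

View pics/scene0o.png

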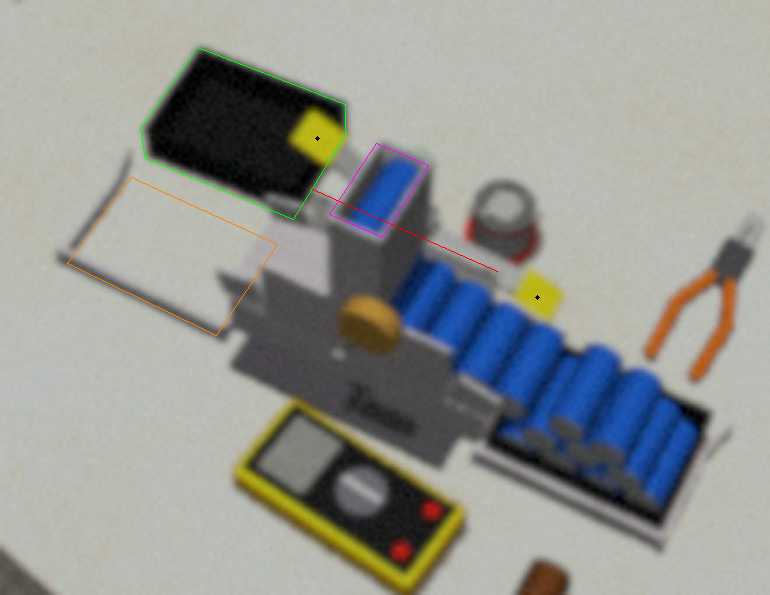

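View pics/top0o.png

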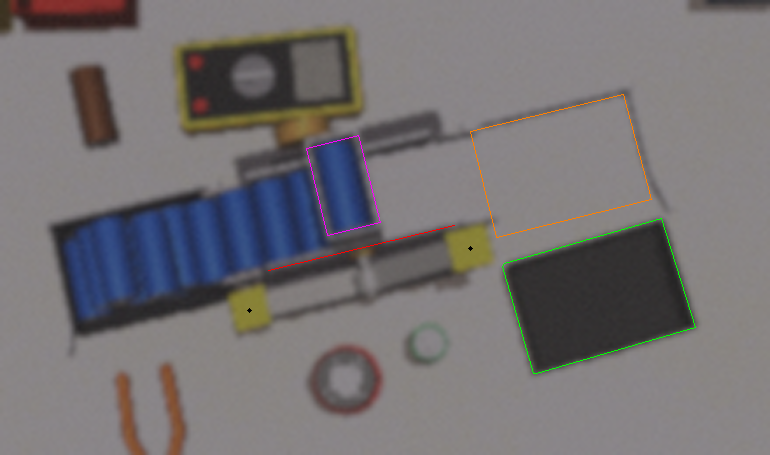

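```bash
cat > go.py <<'E'
from h import *
import sys
from scipy.spatial.transform import Rotation as R
# usage go.py w|s x y z flip ; s = sorter frame (m); tool x along sorter -y
S=np.load("S.npy")
def go(fr,x,y,z,yaw=None):
    s=manip.state();p=np.array(s['tool_pos']);O=np.array(s['orientation'])
    t=np.array([x,y,z]) if fr=='w' else s2w(S,[[x,y,z]])[0]
    a=S[2] if yaw is None else yaw
    G=np.c_[[np.sin(a),-np.cos(a),0],[-np.cos(a),-np.sin(a),0],[0,0,-1]]
    d=O.T@(t-p)*1000;w=R.from_matrix(O.T@G).as_rotvec(degrees=True)
    print("t",round(s['time_s'],2),"pos",np.round(p,4),"F",np.round(s['ft_force'],1),"w",round(s['width'],4),"q",np.round(s['joints'],2)); 
    q=np.array([p-[S[0],S[1],0]])@np.array([[np.cos(a),-np.sin(a),0],[np.sin(a),np.cos(a),0],[0,0,1]]) ; print(" sorter pos mm",np.round(q[0]*1000,1))
    print(" target",fr,x,y,z,"->",np.round(d,1),np.round(w,2),"dist",round(np.linalg.norm(d)),"world",np.round(t,3))
if __name__=="__main__":
    for a in sys.argv[1:]:
        f=a.split(",");go(f[0],*map(float,f[1:]))
E
python3 go.py w,.202,.618,.31 w,.43,.25,.31 s,-.215,-.195,.20
python3 -c "
from h import *
print(unproj('top',[[150,312],[125,290],[180,310],[485,270],[321,278],[299,288]],[.1])[:,:2])"
```

```text
t 0.8 pos [0.2019 0.6178 0.2314] F [-0.7  0.6 -0.8] w 0.0856 q [-1.24  0.32 -0.07  1.45  0.02  1.37 -0.06]
 sorter pos mm [-301.8  639.2  231.4]
 target w 0.202 0.618 0.31 -> [  0.2   0.  -78.6] [-1.0000e-02 -1.0000e-02  1.4982e+02] dist 79 world [0.202 0.618 0.31 ]
t 0.8 pos [0.2019 0.6178 0.2314] F [-0.7  0.6 -0.8] w 0.0856 q [-1.24  0.32 -0.07  1.45  0.02  1.37 -0.06]
 sorter pos mm [-301.8  639.2  231.4]
 target w 0.43 0.25 0.31 -> [-278.8  331.   -78.6] [-1.0000e-02 -1.0000e-02  1.4982e+02] dist 440 world [0.43 0.25 0.31]
t 0.8 pos [0.2019 0.6178 0.2314] F [-0.7  0.6 -0.8] w 0.0856 q [-1.24  0.32 -0.07  1.45  0.02  1.37 -0.06]
 sorter pos mm [-301.8  639.2  231.4]
 target s -0.215 -0.195 0.2 -> [-677.5  494.4   31.4] [-1.0000e-02 -1.0000e-02  1.4982e+02] dist 839 world [ 0.462 -0.18   0.2  ]
[[ 0.42565822  0.49883068]
 [ 0.4918577   0.57298244]
 [ 0.4287549   0.41116496]
 [ 0.51818372 -0.48492272]
 [ 0.50931308 -0.003486  ]
 [ 0.48205124  0.06190327]]
```

Call:
servo_tool --pt "0.7 0 0 -40 0 0 0" --pt "0.7 0 0 -80 0 0 0" --pt "0.7 -25 30 -80 0 0 7" --pt "0.7 -50 60 -80 0 0 14" --pt "0.7 -75 90 -80 0 0 21" --pt "0.7 -100 120 -80 0 0 28" --pt "0.7 -125 150 -80 0 0 35" --pt "0.7 -150 180 -80 0 0 42" --pt "0.7 -175 210 -80 0 0 49" --pt "0.7 -200 240 -80 0 0 56" --pt "0.7 -225 270 -80 0 0 63" --pt "0.7 -250 300 -80 0 0 70"

```text
time_s: 1.8
tool_pos: [0.4101, 0.2853, 0.3117]
orientation: [[1.0, 0.027, 0.001], [0.027, -1.0, 0.001], [0.001, -0.001, -1.0]]
ft_force: [1.8, 1.1, -0.4]
width: 0.0599
```

```bash
python3 go.py w,.43,.1,.31 s,-.215,-.192,.20
```

```text
t 1.8 pos [0.4101 0.2853 0.3117] F [ 1.8  1.1 -0.4] w 0.0599 q [-0.92 -0.04  0.25  1.69  0.01  1.48 -0.64]
 sorter pos mm [-167.9  270.5  311.7]
 target w 0.43 0.1 0.31 -> [ 14.8 185.7   1.6] [-7.000e-02  1.000e-02  7.948e+01] dist 186 world [0.43 0.1  0.31]
t 1.8 pos [0.4101 0.2853 0.3117] F [ 1.8  1.1 -0.4] w 0.0599 q [-0.92 -0.04  0.25  1.69  0.01  1.48 -0.64]
 sorter pos mm [-167.9  270.5  311.7]
 target s -0.215 -0.192 0.2 -> [ 38.  463.4 111.3] [-7.000e-02  1.000e-02  7.948e+01] dist 478 world [ 0.461 -0.177  0.2  ]
```

Call:
servo_tool --pt "0.7 8 38 0 0 0 7" --pt "0.7 16 76 0 0 0 14" --pt "0.7 20 114 0 0 0 21" --pt "0.7 24 152 0 0 0 28" --pt "0.7 26 190 0 0 0 35" --pt "0.7 28 228 0 0 0 42" --pt "0.7 30 266 0 0 0 49" --pt "0.7 32 304 10 0 0 56" --pt "0.7 34 342 30 0 0 63" --pt "0.7 36 380 50 0 0 70" --pt "0.7 38 418 70 0 0 77" --pt "0.7 38 456 90 0 0 79.5"

```text
time_s: 2.8
tool_pos: [0.4605, -0.1666, 0.2235]
orientation: [[0.204, -0.979, 0.003], [-0.979, -0.204, 0.001], [-0.001, -0.003, -1.0]]
ft_force: [0.1, 0.6, -0.4]
width: 0.0602
```

```bash
python3 go.py s,-.225,-.192,.20  s,-.225,-.192,.012
```

```text
t 2.8 pos [ 0.4605 -0.1666  0.2235] F [ 0.1  0.6 -0.4] w 0.0602 q [-0.45 -0.05  0.73  1.87  0.03  1.31 -1.1 ]
 sorter pos mm [-213.2 -181.9  223.5]
 target s -0.225 -0.192 0.2 -> [10.1 11.8 23.4] [-0.17  0.05 -0.32] dist 28 world [ 0.451 -0.179  0.2  ]
t 2.8 pos [ 0.4605 -0.1666  0.2235] F [ 0.1  0.6 -0.4] w 0.0602 q [-0.45 -0.05  0.73  1.87  0.03  1.31 -1.1 ]
 sorter pos mm [-213.2 -181.9  223.5]
 target s -0.225 -0.192 0.012 -> [ 10.3  12.4 211.4] [-0.17  0.05 -0.32] dist 212 world [ 0.451 -0.179  0.012]
```

Call:
servo_tool --pt "0.7 10 12 20 0 0 0" --pt "0.7 10 12 58 0 0 0" --pt "0.7 10 12 96 0 0 0" --pt "0.7 10 12 134 0 0 0" --pt "0.7 10 12 165 0 0 0" --pt "0.7 10 12 190 0 0 0" --pt "0.7 10 12 205 0 0 0" --pt "0.7 10 12 210 0 0 0" --pt "0.7 10 12 210 0 0 0" --pt "0.7 10 12 210 0 0 0"

```text
time_s: 3.63
tool_pos: [0.452, -0.1788, 0.0142]
orientation: [[0.204, -0.979, 0.004], [-0.979, -0.204, 0.001], [-0.0, -0.004, -1.0]]
ft_force: [-0.7, 0.8, 0.7]
width: 0.06
```

```bash
python3 go.py s,-.0615,-.192,.012
python3 - <<'E'
from h import *
for c,bx in(("scene",(220,150,220,170)),("top",(280,200,150,130))):
    im=manip.camera(c)[:,:,::-1];x,y,w,h=bx;cv2.imwrite(f"pics/{c}1.png",cv2.resize(im[y:y+h,x:x+w],None,fx=3.5,fy=3.5,interpolation=cv2.INTER_CUBIC))
E
```

```text
t 3.63 pos [ 0.452  -0.1788  0.0142] F [-0.7  0.8  0.7] w 0.06 q [-0.35  0.25  0.74  2.1  -0.22  0.87 -0.84]
 sorter pos mm [-224.1 -192.1   14.2]
 target s -0.0615 -0.192 0.012 -> [  -1.  -162.6    2.8] [-0.22  0.02 -0.32] dist 163 world [ 0.611 -0.145  0.012]
```

View pics/scene1.png

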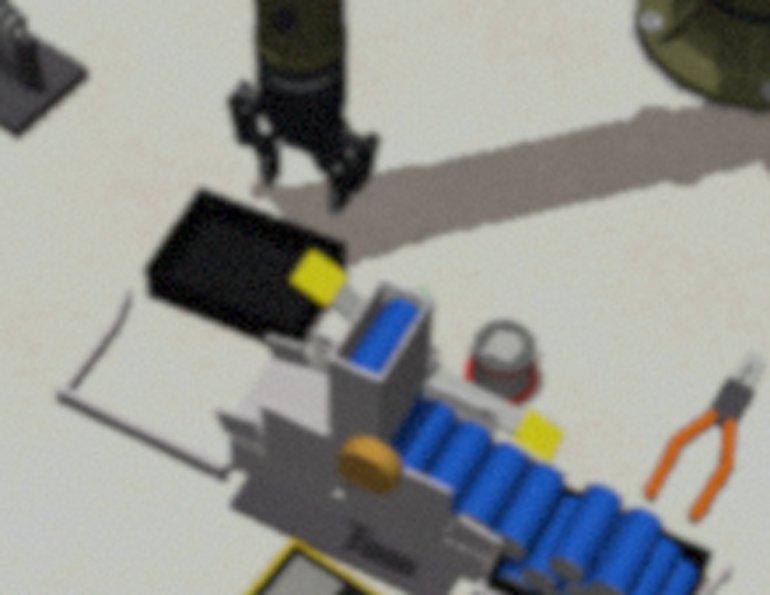

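View pics/top1.png

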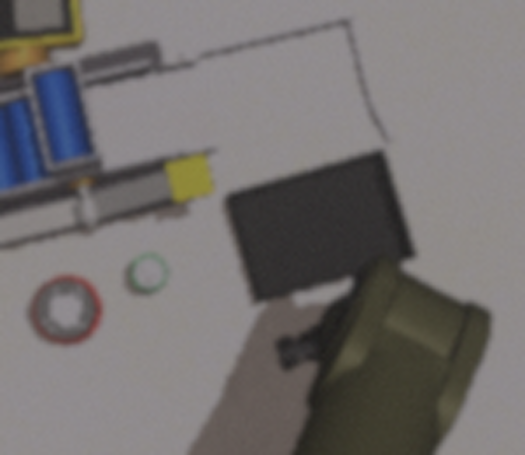

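Call:
servo_tool --pt "0.7 0 -15 1 -0.2 0 -0.3" --pt "0.7 0 -28 1 -0.2 0 -0.3" --pt "0.7 0 -35 1 -0.2 0 -0.3" --pt "0.7 0 -41 1 -0.2 0 -0.3" --pt "0.7 0 -47 1 -0.2 0 -0.3" --pt "0.7 0 -54 1 -0.2 0 -0.3" --pt "0.7 0 -61 1 -0.2 0 -0.3" --pt "0.7 0 -68 1 -0.2 0 -0.3" --pt "0.7 0 -75 1 -0.2 0 -0.3" --pt "0.7 0 -82 1 -0.2 0 -0.3" --pt "0.7 0 -89 1 -0.2 0 -0.3" --pt "0.7 0 -94 1 -0.2 0 -0.3"

```text
time_s: 4.73
tool_pos: [0.5457, -0.1592, 0.0142]
orientation: [[0.21, -0.978, 0.002], [-0.978, -0.21, 0.001], [-0.0, -0.002, -1.0]]
ft_force: [-1.7, 0.5, 0.1]
width: 0.0597
```

```bash
python3 go.py s,-.0615,-.192,.012
python3 - <<'E'
from h import *
for c,bx in(("scene",(220,150,220,170)),("top",(280,200,150,130))):
    im=manip.camera(c)[:,:,::-1];cv2.imwrite(f"pics/{c}2f.png",im);x,y,w,h=bx;cv2.imwrite(f"pics/{c}2.png",cv2.resize(im[y:y+h,x:x+w],None,fx=3.5,fy=3.5,interpolation=cv2.INTER_CUBIC))
E
```

```text
t 4.73 pos [ 0.5457 -0.1592  0.0142] F [-1.7  0.5  0.1] w 0.0597 q [-0.33  0.42  0.68  1.9  -0.33  0.93 -0.86]
 sorter pos mm [-128.4 -192.6   14.2]
 target s -0.0615 -0.192 0.012 -> [ -0.6 -66.9   2.4] [-0.14  0.    0.02] dist 67 world [ 0.611 -0.145  0.012]
```

View pics/scene2.png

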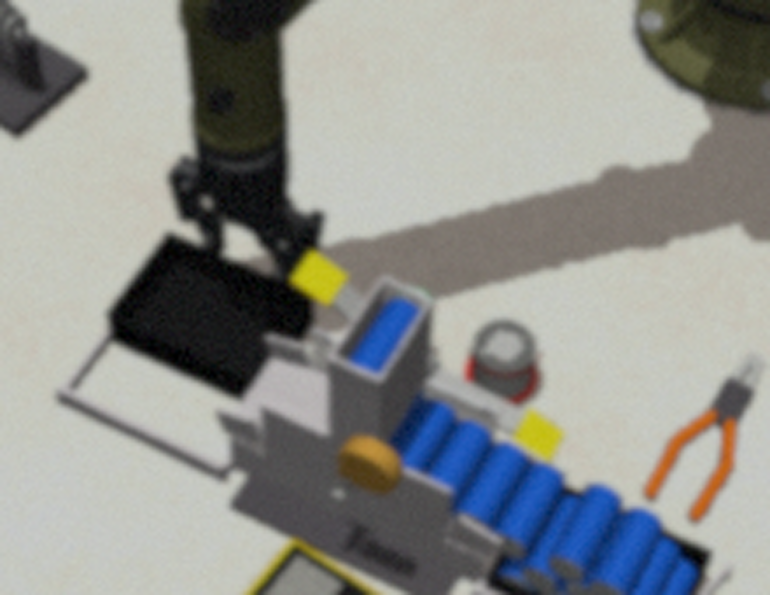

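View pics/top2.png

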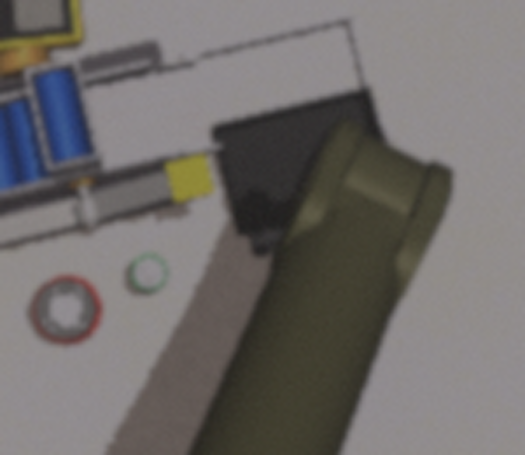

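Call:
servo_tool --pt "0.7 -0.5 -6 1 0 0 0" --pt "0.7 -0.5 -12 1 0 0 0" --pt "0.7 -0.5 -18 1 0 0 0" --pt "0.7 -0.5 -24 1 0 0 0" --pt "0.7 -0.5 -30 1 0 0 0" --pt "0.7 -0.5 -36 1 0 0 0" --pt "0.7 -0.5 -42 1 0 0 0" --pt "0.7 -0.5 -47 1 0 0 0" --pt "0.7 -0.5 -52 1 0 0 0" --pt "0.7 -0.5 -56 1 0 0 0" --pt "0.7 -0.5 -58 1 0 0 0" --pt "0.7 -0.5 -59 1 0 0 0"

```text
time_s: 5.83
tool_pos: [0.604, -0.1462, 0.0136]
orientation: [[0.21, -0.978, 0.003], [-0.978, -0.21, 0.0], [0.001, -0.003, -1.0]]
ft_force: [-1.5, 0.5, 0.4]
width: 0.0605
```

```bash
cat > look.py <<'E'
from h import *
import sys
n=sys.argv[1];S=np.load("S.npy")
for c,bx in(("scene",(220,180,220,130)),("top",(280,190,150,120))):
    im=manip.camera(c)[:,:,::-1];cv2.imwrite(f"pics/{c}{n}f.png",im);x,y,w,h=bx;k=3.5 if c=="scene" else 5
    z=cv2.resize(im[y:y+h,x:x+w],None,fx=k,fy=k,interpolation=cv2.INTER_CUBIC)
    if len(sys.argv)>2:
        H=[S[0]+.191*np.sin(S[2]),S[1]-.191*np.cos(S[2]),S[2]]
        for zz,co in((0,(0,128,255)),(.042,(0,255,0))):
            X=s2w(H,[[-.05,-.072,zz],[.05,-.072,zz],[.05,.072,zz],[-.05,.072,zz]])
            cv2.polylines(z,[np.round((proj(c,X)-[x,y]+.5)*k-.5).astype(np.int32)],True,co,1)
    cv2.imwrite(f"pics/{c}{n}.png",z)
E
python3 go.py s,-.0615,-.192,.012; python3 look.py 3 o
```

```text
t 5.83 pos [ 0.604  -0.1462  0.0136] F [-1.5  0.5  0.4] w 0.0605 q [-0.32  0.52  0.65  1.76 -0.37  0.98 -0.88]
 sorter pos mm [ -68.7 -192.1   13.6]
 target s -0.0615 -0.192 0.012 -> [-0.1 -7.2  1.6] [-0.18 -0.03  0.06] dist 7 world [ 0.611 -0.145  0.012]
```

View pics/scene3.png

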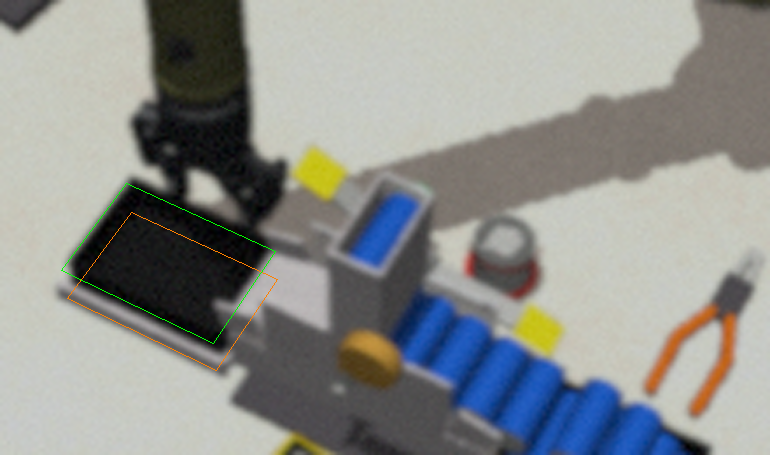

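View pics/top3.png

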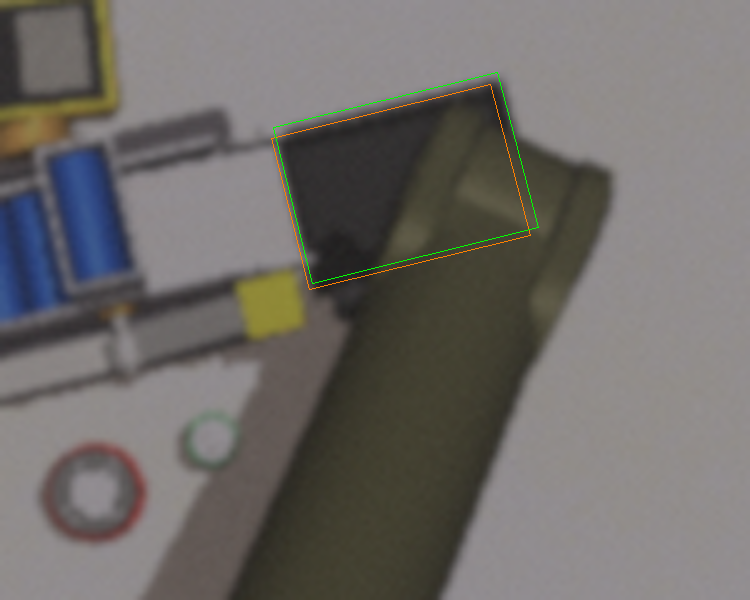

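Call:
servo_tool --pt "0.7 0 -2 1 0 0 0" --pt "0.7 0 -4 1 0 0 0" --pt "0.7 0 -5 1 0 0 0" --pt "0.7 0 -6 1 0 0 0" --pt "0.7 0 -6 1 0 0 0"

```text
time_s: 6.35
tool_pos: [0.6101, -0.1451, 0.0127]
orientation: [[0.21, -0.978, 0.004], [-0.978, -0.21, 0.0], [0.001, -0.004, -1.0]]
ft_force: [0.7, -0.2, -1.1]
width: 0.0601
```

Call:
servo_tool --pt "0.7 0 -1 0 0 0 0" --pt "0.7 0 -2 0 0 0 0" --pt "0.7 0 -2 0 0 0 0"

```text
time_s: 6.6
tool_pos: [0.6111, -0.1449, 0.0125]
orientation: [[0.21, -0.978, 0.002], [-0.978, -0.21, 0.0], [0.0, -0.002, -1.0]]
ft_force: [-4.4, 0.2, 2.1]
width: 0.0603
```

Call:
servo_tool --pt "0.7 0 -1 0 0 0 0" --pt "0.7 0 -2 0 0 0 0" --pt "0.7 0 -3 0 0 0 0" --pt "0.7 0 -3 0 0 0 0"

```text
time_s: 6.93
tool_pos: [0.6112, -0.1451, 0.0119]
orientation: [[0.208, -0.978, -0.004], [-0.978, -0.208, 0.001], [-0.001, 0.003, -1.0]]
ft_force: [-9.9, -0.4, 5.0]
width: 0.0598
```

```bash
python3 go.py s,-.0615,-.192,.012; python3 look.py 4 o
```

```text
t 6.93 pos [ 0.6112 -0.1451  0.0119] F [-9.9 -0.4  5. ] w 0.0598 q [-0.31  0.54  0.64  1.74 -0.38  0.99 -0.89]
 sorter pos mm [ -61.4 -192.4   11.9]
 target s -0.0615 -0.192 0.012 -> [-0.4  0.1 -0.1] [ 0.2   0.07 -0.08] dist 0 world [ 0.611 -0.145  0.012]
```

View pics/scene4.png

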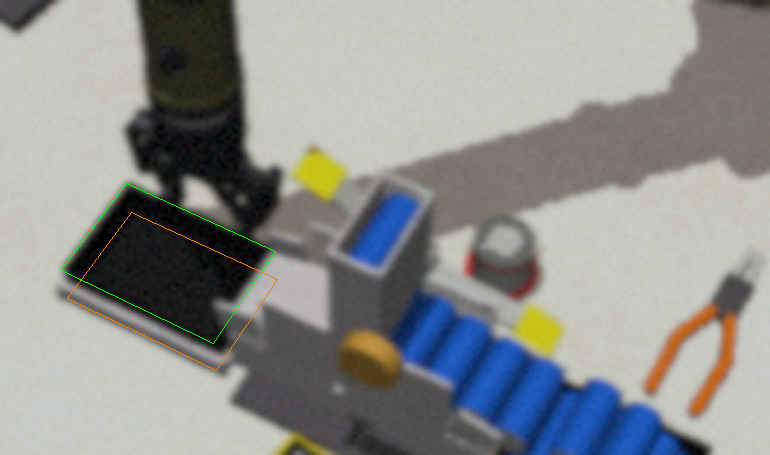

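View pics/top4.png

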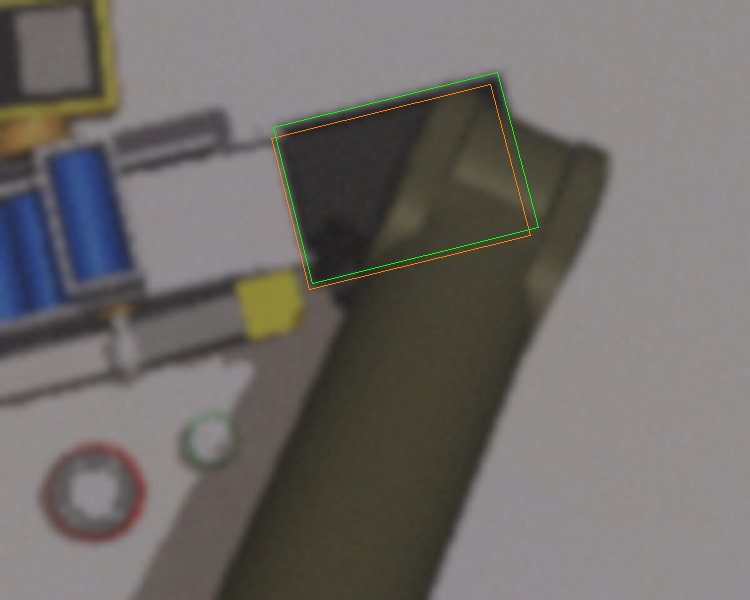

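Call:
servo_tool --pt "0.7 0 10 0 0 0 0" --pt "0.7 0 30 0 0 0 0" --pt "0.7 0 45 -5 0 0 0" --pt "0.7 0 50 -40 0 0 0" --pt "0 0 50 -80 0 0 0" --pt "0 0 50 -120 0 0 0" --pt "0 0 50 -160 0 0 0" --pt "0 0 50 -200 0 0 0" --pt "0 0 50 -200 0 0 0" --pt "0 0 50 -200 0 0 0"

```text
time_s: 7.87
tool_pos: [0.5658, -0.1558, 0.2155]
orientation: [[0.209, -0.978, 0.005], [-0.978, -0.209, 0.001], [0.0, -0.005, -1.0]]
ft_force: [-0.4, -0.7, -1.1]
width: -0.0002
```

```bash
python3 look.py 5 o;python3 go.py s,-.07,-.092,.200 s,-.07,-.092,.155 s,-.07,-.104,.07
```

```text
t 7.97 pos [ 0.5633 -0.155   0.2116] F [ 0.5  0.  -1.1] w -0.0002 q [-0.43  0.23  0.76  1.67 -0.17  1.31 -1.  ]
 sorter pos mm [-110.3 -192.1  211.6]
 target s -0.07 -0.092 0.2 -> [-100.1  -40.2   11.7] [ 0.14  0.1  -0.04] dist 109 world [ 0.582 -0.049  0.2  ]
t 7.97 pos [ 0.5633 -0.155   0.2116] F [ 0.5  0.  -1.1] w -0.0002 q [-0.43  0.23  0.76  1.67 -0.17  1.31 -1.  ]
 sorter pos mm [-110.3 -192.1  211.6]
 target s -0.07 -0.092 0.155 -> [-100.   -40.3   56.7] [ 0.14  0.1  -0.04] dist 122 world [ 0.582 -0.049  0.155]
t 7.97 pos [ 0.5633 -0.155   0.2116] F [ 0.5  0.  -1.1] w -0.0002 q [-0.43  0.23  0.76  1.67 -0.17  1.31 -1.  ]
 sorter pos mm [-110.3 -192.1  211.6]
 target s -0.07 -0.104 0.07 -> [-87.9 -40.5 141.7] [ 0.14  0.1  -0.04] dist 172 world [ 0.584 -0.06   0.07 ]
```

View pics/scene5.png

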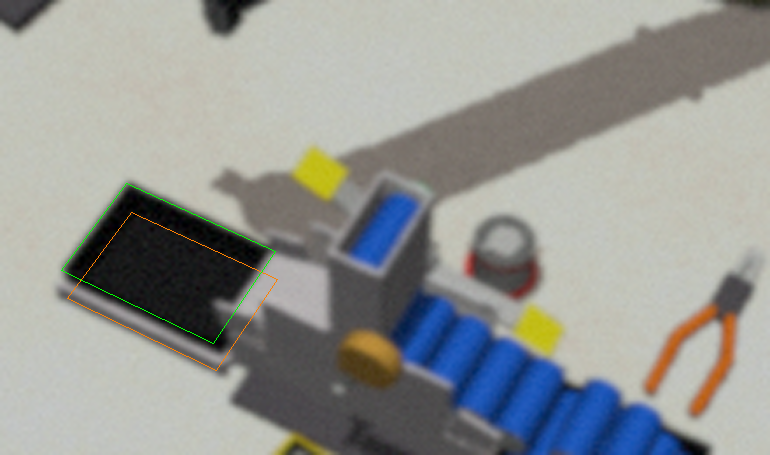

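View pics/top5.png

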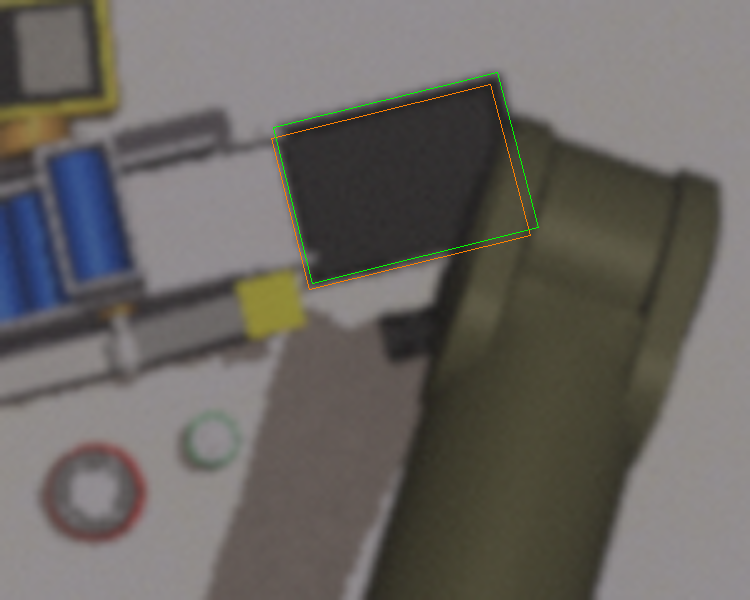

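Run:
```python
from tray import *
S=np.load("S.npy");T0=np.array([S[0]+.191*np.sin(S[2])-.01,S[1]-.191*np.cos(S[2]),S[2]])
b=cv2.imread("pics/top5f.png");a=cv2.imread("pics/scene5f.png")
ms=dark(a,(230,225,80,70),75);mt=dark(b,(333,200,52,50),85)
for m in({"scene":ms},{"top":mt}):
    T,e=fit(m,T0);print(e,rel(S,T),[x.sum() for x in m.values()])
```

```text
0.23305109152698578 [ -10.5 -193.1    0.7] [np.uint64(1482)]
0.13978188264716584 [  -0.8 -193.2   -1.7] [np.uint64(1685)]
```

Run:
```python
from h import *
S=np.load("S.npy");im=cv2.imread("pics/scene5f.png")
x,y,w,h,k=232,225,75,70,8
z=cv2.resize(im[y:y+h,x:x+w],None,fx=k,fy=k,interpolation=cv2.INTER_CUBIC);z=cv2.convertScaleAbs(z,alpha=1.4)
for d,co in((0,(0,255,0)),(-.006,(0,0,255))):
    X=s2w(S,[[-.05+d,-.263,.042],[.05+d,-.263,.042],[.05+d,-.119,.042],[-.05+d,-.119,.042]])
    cv2.polylines(z,[np.round((proj("scene",X)-[x,y]+.5)*k-.5).astype(np.int32)],True,co,1)
cv2.imwrite("pics/s5z.png",z)
```

```text
(no output)
```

View pics/s5z.png

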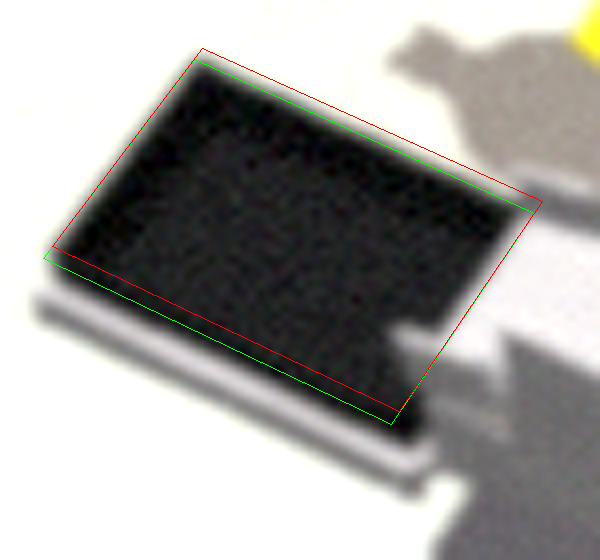

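Call:
servo_tool --pt "0 -30 -12 0 0 0 0" --pt "0 -60 -24 0 0 0 0" --pt "0 -90 -36 0 0 0 0" --pt "0 -100 -40 10 0 0 0" --pt "0 -100 -40 25 0 0 0" --pt "0 -100 -40 40 0 0 0" --pt "0 -100 -40 46 0 0 0" --pt "0 -100 -40 48 0 0 0" --pt "0 -100 -40 48 0 0 0"

```text
time_s: 8.72
tool_pos: [0.5808, -0.0492, 0.1625]
orientation: [[0.208, -0.978, -0.005], [-0.978, -0.208, 0.001], [-0.002, 0.005, -1.0]]
ft_force: [-0.4, 0.4, -0.0]
width: 0.0001
```

```bash
python3 look.py 6;python3 go.py s,-.07,-.092,.150 s,-.07,-.104,.07
```

```text
t 8.82 pos [ 0.5817 -0.0493  0.164 ] F [-0.6 -0.1 -0.7] w 0.0002 q [-0.55  0.26  0.69  1.73 -0.18  1.22 -1.17]
 sorter pos mm [-70.1 -92.6 164. ]
 target s -0.07 -0.092 0.15 -> [-0.6 -0.1 14. ] [ 0.1   0.08 -0.09] dist 14 world [ 0.582 -0.049  0.15 ]
t 8.82 pos [ 0.5817 -0.0493  0.164 ] F [-0.6 -0.1 -0.7] w 0.0002 q [-0.55  0.26  0.69  1.73 -0.18  1.22 -1.17]
 sorter pos mm [-70.1 -92.6 164. ]
 target s -0.07 -0.104 0.07 -> [11.5 -0.3 94. ] [ 0.1   0.08 -0.09] dist 95 world [ 0.584 -0.06   0.07 ]
```

View pics/scene6.png

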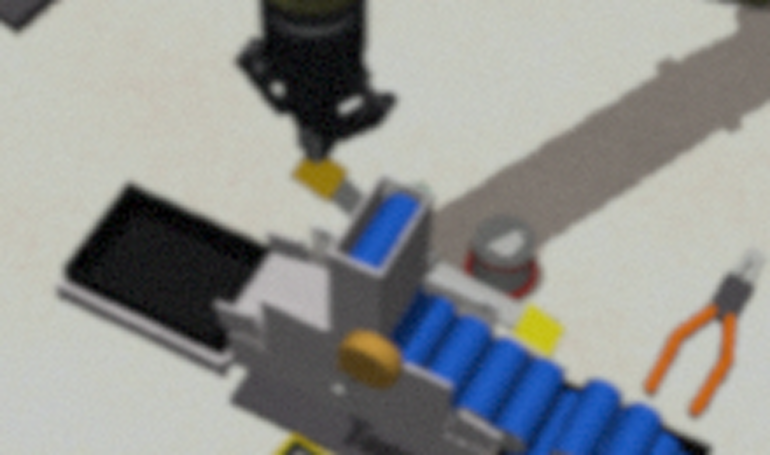

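Call:
servo_tool --pt "0 0 0 8 0 0 0" --pt "0 1 0 16 0 0 0" --pt "0 2 0 24 0 0 0" --pt "0 4 0 32 0 0 0" --pt "0 6 0 40 0 0 0" --pt "0 8 0 48 0 0 0" --pt "0 9 0 56 0 0 0" --pt "0 10 0 64 0 0 0" --pt "0 11 0 72 0 0 0" --pt "0 12 0 79 0 0 0" --pt "0 12 0 85 0 0 0" --pt "0 12 0 88 0 0 0"

```text
time_s: 9.82
tool_pos: [0.5835, -0.0608, 0.0748]
orientation: [[0.208, -0.978, -0.004], [-0.978, -0.208, 0.001], [-0.002, 0.003, -1.0]]
ft_force: [0.1, 0.4, -0.2]
width: -0.0002
```

```bash
python3 look.py 7;python3 go.py s,-.07,-.104,.067
```

```text
t 9.92 pos [ 0.5836 -0.0608  0.0753] F [-0.9 -0.5 -0.2] w -0.0003 q [-0.5   0.37  0.67  1.81 -0.26  1.06 -1.1 ]
 sorter pos mm [ -70.7 -104.2   75.3]
 target s -0.07 -0.104 0.067 -> [-0.2 -0.7  8.3] [ 0.17  0.09 -0.08] dist 8 world [ 0.584 -0.06   0.067]
```

View pics/scene7.png

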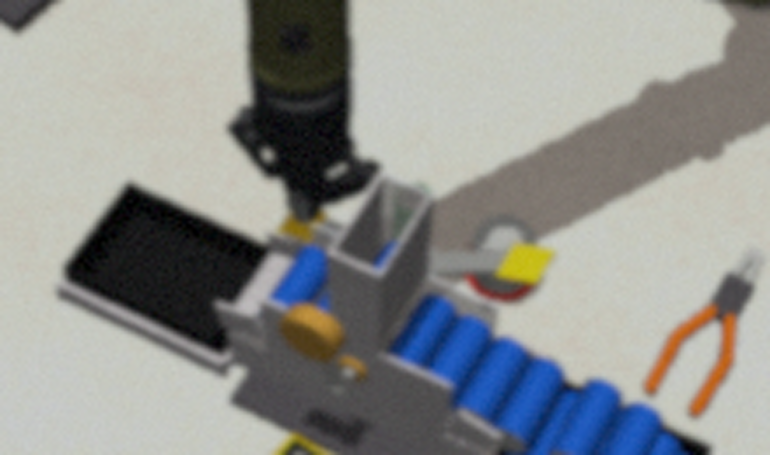

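Call:
servo_tool --pt "0 0 0 1 0 0 0" --pt "0 0 0 2 0 0 0" --pt "0 0 0 3 0 0 0" --pt "0 0 0 3 0 0 0" --pt "0 0 0 3 0 0 0" --pt "0 0 0 3 0 0 0" --pt "0 0 0 3 0 0 0" --pt "0 0 0 3 0 0 0" --pt "0 0 0 3 0 0 0" --pt "0 0 0 3 0 0 0" --pt "0 0 0 3 0 0 0" --pt "0 0 0 3 0 0 0"

```text
time_s: 10.92
tool_pos: [0.5836, -0.0607, 0.0723]
orientation: [[0.208, -0.978, -0.003], [-0.978, -0.208, 0.001], [-0.002, 0.003, -1.0]]
ft_force: [0.1, -1.2, -0.1]
width: 0.0002
```

```bash
python3 look.py 8
```

```text
(no output)
```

View pics/scene8.png

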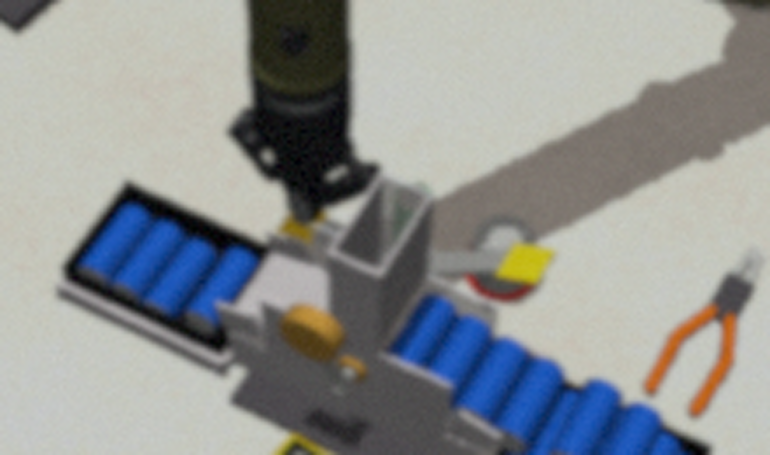

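Call:
servo_tool --pt "0 0 0 -15 0 0 0" --pt "0 0 0 -45 0 0 0" --pt "0 0 5 -85 0 0 0" --pt "0 0 20 -125 0 0 0" --pt "0 0 40 -160 0 0 0" --pt "0 0 70 -180 0 0 0" --pt "0 0 100 -190 0 0 0" --pt "0 0 110 -190 0 0 0" --pt "0 0 110 -190 0 0 0" --pt "0 0 110 -190 0 0 0"

```text
time_s: 11.85
tool_pos: [0.4767, -0.0836, 0.263]
orientation: [[0.208, -0.978, -0.002], [-0.978, -0.208, 0.003], [-0.003, 0.001, -1.0]]
ft_force: [0.6, 0.0, 0.2]
width: -0.0001
```

```bash
python3 look.py 9 o; python3 go.py s,-.07,-.104,.067
python3 - <<'E'
from h import *
S=np.load("S.npy")
im=cv2.imread("pics/scene9f.png")
# gate angle from left pad
from fit import yellow
for c,b in(("scene",(280,220,110,80)),("top",(255,225,95,60))):
    print(c,yellow(cv2.imread(f"pics/{c}9f.png"),b),proj(c,s2w(S,[[-.066,-.107,.067],[-.066,.087,.149]])).round(1).tolist())
E
```

```text
t 11.95 pos [ 0.4771 -0.0833  0.2623] F [-0.3  0.8  0.3] w 0.0001 q [-0.62 -0.09  0.7   1.82  0.06  1.39 -1.29]
 sorter pos mm [-179.5 -104.   262.3]
 target s -0.07 -0.104 0.067 -> [   0.2 -110.2  194.9] [ 0.19  0.08 -0.04] dist 224 world [ 0.584 -0.06   0.067]
scene [(np.int32(94), array([305.7, 243.3])), (np.int32(145), array([369.5, 254.9])), (np.int32(85), array([309.7, 271.9]))] [[304.5, 243.8], [368.9, 254.7]]
top [(np.int32(104), array([339.1, 251.3])), (np.int32(132), array([274.1, 264.8]))] [[339.7, 251.4], [274.6, 265.2]]
```

View pics/scene9.png

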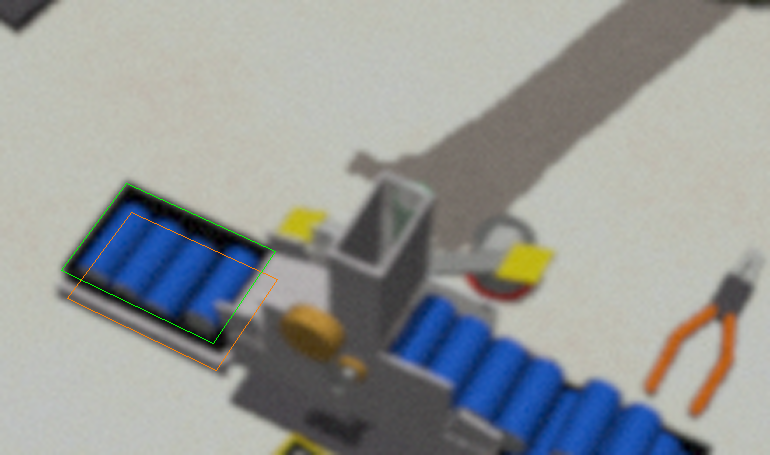

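View pics/top9.png

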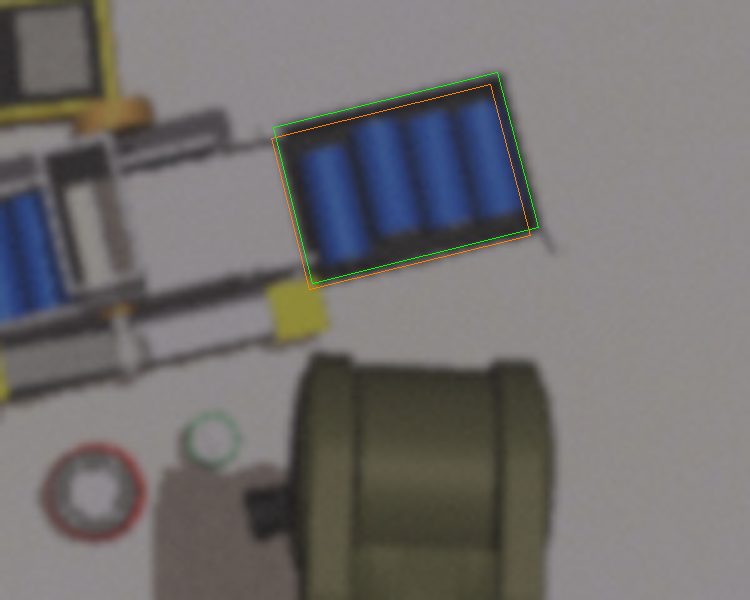

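Call:
servo_tool --pt "0 0 0 0 0 0 0" --pt "0 0 0 0 0 0 0" --pt "0 0 0 0 0 0 0" --pt "0 0 0 0 0 0 0" --pt "0 0 0 0 0 0 0" --pt "0 0 0 0 0 0 0"

```text
time_s: 12.45
tool_pos: [0.4772, -0.0833, 0.2621]
orientation: [[0.209, -0.978, -0.004], [-0.978, -0.209, 0.0], [-0.001, 0.004, -1.0]]
ft_force: [0.8, -0.1, -0.4]
width: -0.0004
```

```bash
python3 look.py 10
python3 - <<'E'
from h import *
a=cv2.imread("pics/top9f.png").astype(int);b=cv2.imread("pics/top10f.png").astype(int)
r=(slice(200,255),slice(330,395));f=lambda i:cv2.GaussianBlur(i[r].astype(np.float32),(5,5),0)
print(abs(f(a)-f(b)).max()); manip.close_job()
E
```

```text
1.5
the job is handed in; nothing more can be done
```

I pushed the black tray home with the open fingertips until it stopped against the back stop, then pressed the right-hand yellow pad down with the fingers shut. The gate rocked fully over, all four cells rolled into the tray, and I handed the job in at about 12.5 s with the arm clear.

- **Tray:** it stopped where predicted, with the push force rising to about 10 N and no further movement. The top-camera fit put it within 1 mm of home in x. The scene-camera fit disagreed, giving about -10 mm, but it was poor because the back stop hides part of the tray. An enlarged overlay of the front edge in that camera agreed with home.
- **Gate:** both yellow pads lie within about 1 pixel of their fully-over positions in both cameras, with the finger lifted off.
- **Cells:** all four lie inside the tray, and two pictures 0.6 s apart show no movement. The three cells in the left-hand chute are still there.
- **Bystanders:** the spool, green cell and cutters look undisturbed; I did not measure the positions of any bystander.

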